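# Lid the sweet tins

### The job

Close the four steel sweet tins: put each loose lid on the tin of its own shape and size, handle up, seated fully home so that its plug sits inside the mouth and the plate lies flat on the rim, with the square and oblong lids squared up to their tins. Leave the jar and the white cup where they stand.

Things in the scene. Friction and masses are not known exactly. Their poses are not given: they have to be found in the camera images.
- large_round_tin: Open stainless steel tin, round, 100 mm in diameter outside, 40 high, walls 4 thick, so the mouth is 92 mm in diameter. It stands fixed on the bench and holds a few pale blue sweets, none above 16 mm. Origin: centre of its underside, on the bench (z = 0); z up; yaw does not matter.
- small_round_tin: Open stainless steel tin, round, 66 mm in diameter outside, 40 high, walls 4 thick, so the mouth is 58 mm in diameter. It stands fixed on the bench and holds a few pale blue sweets, none above 16 mm. Origin: centre of its underside, on the bench (z = 0); z up; yaw does not matter.
- square_tin: Open stainless steel tin, square, 84 x 84 mm outside, 40 high, walls 4 thick, so the mouth is 76 x 76 mm. It stands fixed on the bench and holds a few pale blue sweets, none above 16 mm. Origin: centre of its underside, on the bench (z = 0); z up; x and y along its sides.
- oblong_tin: Open stainless steel tin, oblong, 110 mm (x) by 60 mm (y) outside, 40 high, walls 4 thick, so the mouth is 102 x 52 mm. It stands fixed on the bench and holds a few pale blue sweets, none above 16 mm. Origin: centre of its underside, on the bench (z = 0); z up; x along the long side.
- large_round_lid: Loose steel lid, about 200 g: round, 112 mm in diameter, plate from 8 to 12 mm above the origin, under it a round 76 mm plug 8 deep that enters its tin's mouth with 8 mm play all round; seated, its origin is 32 mm above the tin's. On top a black bar handle on two posts: 44 long (along x), 14 wide (y; grip across this), bar 30 to 46 mm above the origin. Lies plug down on the bench. Origin: centre of plug's underside; z up; x along handle.
- small_round_lid: Loose steel lid, about 110 g: round, 78 mm in diameter, plate from 8 to 12 mm above the origin, under it a round 42 mm plug 8 deep that enters its tin's mouth with 8 mm play all round; seated, its origin is 32 mm above the tin's. On top a black bar handle on two posts: 44 long (along x), 14 wide (y; grip across this), bar 30 to 46 mm above the origin. Lies plug down on the bench. Origin: centre of plug's underside; z up; x along handle.
- square_lid: Loose steel lid, about 190 g: square, 96 x 96 mm, plate from 8 to 12 mm above the origin, under it a 60 x 60 mm plug 8 deep that enters its tin's mouth with 8 mm play all round; seated, its origin is 32 mm above the tin's. On top a black bar handle on two posts: 44 long (along x), 14 wide (y; grip across this), bar 30 to 46 mm above the origin. Lies plug down on the bench. Origin: centre of plug's underside; z up; x and y along its sides.
- oblong_lid: Loose steel lid, about 180 g: oblong, 122 mm (x) by 72 mm (y), plate from 8 to 12 mm above the origin, under it a 86 x 36 mm plug 8 deep that enters its tin's mouth with 8 mm play all round; seated, its origin is 32 mm above the tin's. On top a black bar handle on two posts: 44 long (along x), 14 wide (y; grip across this), bar 30 to 46 mm above the origin. Lies plug down on the bench. Origin: centre of plug's underside; z up; x along the long side.
- jar: Small closed amber glass jar, 48 mm in diameter and 65 high, standing among the tins; a bystander. Origin: centre of its underside.
- cup: Small empty white ceramic cup without handle, 52 mm across the rim and 60 high, standing among the tins; a bystander. Origin: centre of its underside.
Things that resemble listed ones, but are neither listed nor needed, are in the scene too. What is shaped like the square_lid but green is not meant. What is shaped like the small_round_lid but red is not meant.

How it is judged:
By the outcome, as a careful person would: the job done as asked, in the order asked, and still so for the second after the job is handed in, with the robot touching nothing.
It also fails if it takes over 104 s, if anything falls off the work surface, if the arm or the gripper's body presses on something with over 40 N, if the wrist force passes 120 N, or if a joint passes its speed limit or range.

### The arm

A 6-joint arm with a two-finger parallel gripper is mounted at the origin on the work surface. World frame = base frame: x ahead of the robot, y to its left, z up, the work surface at z = 0. Lengths are in m, angles in degrees, forces in N, time in s.
With the tool pointing down it reaches from about 0.3 to 0.75 m from the base axis. Payload 8.5 kg.
Tool frame: the origin (TCP) lies between the finger pads; the fingertips stand 19 mm ahead of it and the grasp point (between the pads) is the TCP; z points along the fingers, y is the direction in which the jaws open and shut (so a half turn about z gives the same grasp; the last joint's range is limited). The gripper opens to 85 mm and grips with 20 to 120 N. Pads are 22 mm wide; open, the fingers measure 114 mm over their backs; the gripper's body (76 mm by 85 mm) begins 54 mm behind the grasp point. The pads swing forward as they close: fully open they stand 13 mm farther back than shut.
Start: joints at [62.091, 21.807, 74.336, -0, 83.858, -12.336], TCP at [0.148, 0.53, 0.25] pointing down, gripper open.
Joint ranges: [-178.18, 178.18], [-50.72, 133.34], [12.68, 142.11], [-81.47, 261.47], [9.98, 163.14], [-165.26, 165.26]. Speed limits (degrees/s): [136.94, 136.94, 180, 180, 180, 180].

### API

Orientations are given as a 3x3 rotation matrix whose columns are the frame's x, y, z axes.
In Python, from rig import env gives the robot as it stands.
- The arm moves only by the shell command python3 -m pendant 'ROWS' [OPENING] [FORCE]. ROWS is JSON, a list of rows, each a list of 2 entries, a list of its own where there are three numbers: the shift along the tool's x, y, z scaled (see below), then the turn, a rotation vector about the tool's x, y, z scaled (see below). A call has 1 to 20 rows; each row shifts and turns the commanded pose from where the row before left it, along the tool's axes as they then stand; what a row does not reach is not made up. The controller multiplies each number of a shift by 0.1 m and each number of a turn by pi/2 rad. A row lasts 1/8 s, in which the tool goes at most 62.5 mm and 10.7 degrees, less where a joint would pass 70% of its speed; a pose out of reach is approached as far as the arm can. A call with a number of a shift or a turn outside -1 to 1 is refused whole. A call with a gripper value outside its range is refused whole. OPENING is the gripper command: -1 is shut, 1 is fully open, values between are in proportion, set as the call begins (- or left out, the last holds). The fingers move at their own pace and stop on an object; FORCE is the grip in N (left out, the last holds). Time passes only in rows, so rows that do not move let the fingers close. It gives the time, the measured TCP pose, the force and the opening at its end, in the units of the state.
- env.observe(): the state, without advancing time (a new reading comes with each control period).
- env.get_image(name): name is "scene" or "top" or "wrist"; returns a dict with "image" (400x640x3 uint8, red, green, blue), "K" (3x3 intrinsics, pixels), "R" (3x3) and "t" (3): a world point X has camera coordinates R X + t. Camera axes: x right, y down, z forward; pixel columns grow to the right and rows downward; lengths in m; the calibration is good to about 2 mm. A picture is of the moment at which its call begins. There is no depth.
- env.close_job(): hands the job in, once; it reports no verdict.
The state is a dict: "time_s": time; "q": joint angles; "qvel": joint speeds; "joint_efforts": joint torques, N m; "position": TCP position; "tool_rot": TCP orientation; "ft_force": force on the tool from outside, world axes, zero at the start; "wrist_torque": the same for the moment, N m; "grip_width": finger opening in m.
Only numpy, scipy, OpenCV 4.12 (cv2) and the standard library are available. Lean on these libraries where they do the work, as an engineer would, in place of code of your own. Each camera call takes 0.05 s, during which the arm holds its last target.

## Working session

There is one attempt and no reset: what is moved stays moved. The work goes in short steps, Python scripts to look and compute and a shell command to move; the robot and the scene stay as the last step left them, time stands still between calls to the robot, and variables do not carry over. Pictures are saved under pics/ and viewed, and the job is handed in when it is done.

```bash
ls; mkdir -p pics
python3 - <<'E'
from rig import env
import cv2,numpy as np
for n in ["scene","top","wrist"]:
    d=env.get_image(n); cv2.imwrite(f"pics/{n}0.png",d["image"][:,:,::-1]); np.savez(f"pics/{n}0.npz",**d)
    C=-d["R"].T@d["t"]; print(n,C.round(3),d["K"].round(1).tolist(), d["R"].round(3).tolist())
s=env.observe(); print(s)
E
```

```text
pics
scene [ 1.494 -0.113  0.85 ] [[460.9, 0.0, 323.2], [0.0, 460.9, 200.7], [0.0, 0.0, 1.0]] [[0.13, 0.992, 0.002], [0.617, -0.079, -0.783], [-0.776, 0.103, -0.622]]
top [0.23  0.016 1.79 ] [[497.2, 0.0, 327.1], [0.0, 497.2, 192.2], [0.0, 0.0, 1.0]] [[0.021, -1.0, -0.002], [-0.99, -0.02, -0.138], [0.138, 0.005, -0.99]]
wrist [0.081 0.547 0.372] [[276.7, 0.0, 318.3], [0.0, 276.7, 197.9], [0.0, 0.0, 1.0]] [[0.268, 0.963, -0.001], [0.928, -0.258, 0.269], [0.258, -0.073, -0.963]]
{'time_s': 0.15, 'q': array([ 6.20922825e+01,  2.18324639e+01,  7.43694831e+01,  5.51805192e-04,
        8.38566534e+01, -1.23366569e+01]), 'qvel': array([-0.00981149, -0.14711968, -0.06041993,  0.05846965, -0.00081594,
        0.0044421 ]), 'joint_efforts': array([ 1.96333182e-03, -4.48625422e+01, -2.31346339e+01, -1.80575812e-04,
        3.80308382e-03, -1.04012346e-05]), 'position': array([0.14756119, 0.5296509 , 0.24988157]), 'tool_rot': array([[-9.63297939e-01,  2.68434059e-01, -4.87167558e-04],
       [ 2.68434405e-01,  9.63297546e-01, -8.99341435e-04],
       [ 2.27873441e-04, -9.97106284e-04, -9.99999477e-01]]), 'ft_force': array([ 0.04012903,  0.36456064, -1.49659344]), 'wrist_torque': array([ 0.00134634, -0.03347057,  0.02542174]), 'grip_width': 0.08534914021047003}
```

View pics/scene0.png

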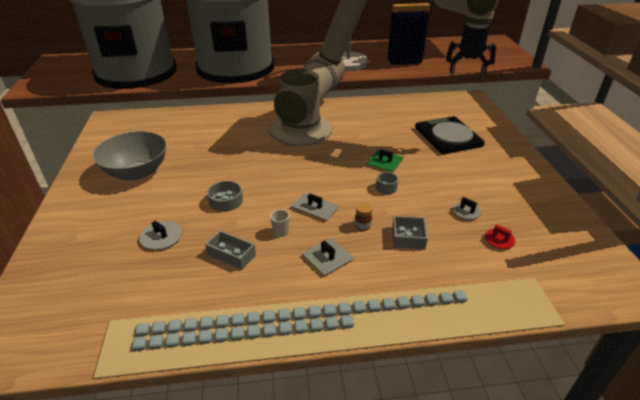

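View pics/top0.png

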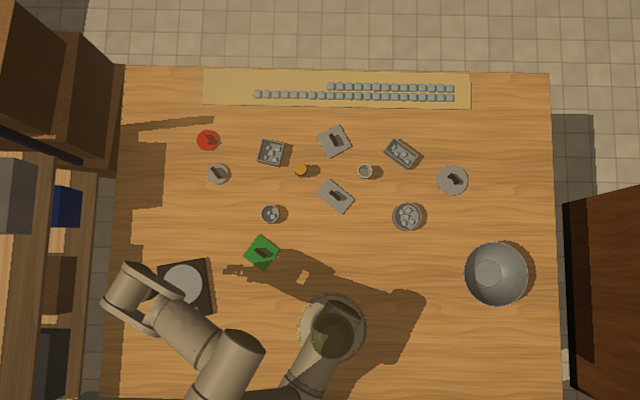

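View pics/wrist0.png

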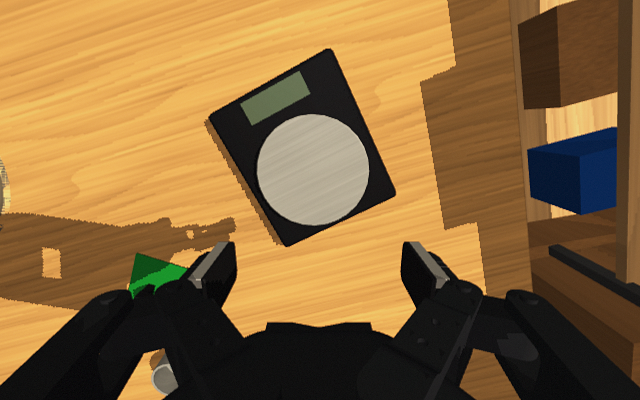

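```bash
cat > h.py <<'E'
import numpy as np,cv2
def ray(d,uv,z):
    uv=np.atleast_2d(np.array(uv,float)); K=d["K"];R=d["R"];C=-R.T@d["t"]
    p=np.c_[uv,np.ones(len(uv))]@np.linalg.inv(K).T@R
    return C+p*((z-C[2])/p[:,2])[:,None]
def proj(d,X):
    c=np.atleast_2d(X)@d["R"].T+d["t"]; c=c@d["K"].T; return c[:,:2]/c[:,2:]
E
python3 - <<'E'
from h import *
d=dict(np.load("pics/top0.npz")); im=d["image"]
hsv=cv2.cvtColor(im,cv2.COLOR_RGB2HSV)
m=((hsv[...,1]<75)).astype(np.uint8)*255
m[:112]=0;m[235:]=0;m[:,:190]=0;m[:,480:]=0
n,l,st,c=cv2.connectedComponentsWithStats(m)
for i in range(1,n):
    if st[i,4]>60: print(c[i].round(1),st[i,4],st[i,:4],ray(d,c[i],.012)[0].round(3),ray(d,c[i],.04)[0].round(3))
cv2.imwrite("pics/topz.png",cv2.resize(im[110:280,180:490],None,fx=2.5,fy=2.5,interpolation=cv2.INTER_CUBIC)[:,:,::-1])
cv2.imwrite("pics/topm.png",cv2.resize(m[110:280,180:490],None,fx=2.5,fy=2.5))
d=dict(np.load("pics/scene0.npz")); im=d["image"]
cv2.imwrite("pics/scz.png",cv2.resize(im[130:290,110:540],None,fx=1.8,fy=1.8,interpolation=cv2.INTER_CUBIC)[:,:,::-1])
E
```

```text
[333.2 141.1] 589 [316 125  35  33] [0.666 0.005 0.012] [0.659 0.006 0.04 ]
[271.8 153. ] 391 [257 139  28  27] [0.617 0.229 0.012] [0.611 0.225 0.04 ]
[400.7 153.3] 491 [384 138  34  31] [ 0.626 -0.242  0.012] [ 0.619 -0.238  0.04 ]
[215.9 173.8] 203 [207 164  21  20] [0.536 0.429 0.012] [0.531 0.423 0.04 ]
[365.1 171.3] 67 [358 164  14  14] [ 0.556 -0.113  0.012] [ 0.551 -0.111  0.04 ]
[451.7 179.8] 641 [437 165  31  30] [ 0.531 -0.426  0.012] [ 0.526 -0.419  0.04 ]
[334.7 196.2] 577 [316 179  38  35] [ 0.463 -0.004  0.012] [ 0.459 -0.003  0.04 ]
[406.9 216. ] 581 [393 203  29  27] [ 0.397 -0.264  0.012] [ 0.394 -0.26   0.04 ]
[270.6 213.9] 196 [261 205  18  18] [0.394 0.225 0.012] [0.391 0.222 0.04 ]
```

View pics/topz.png

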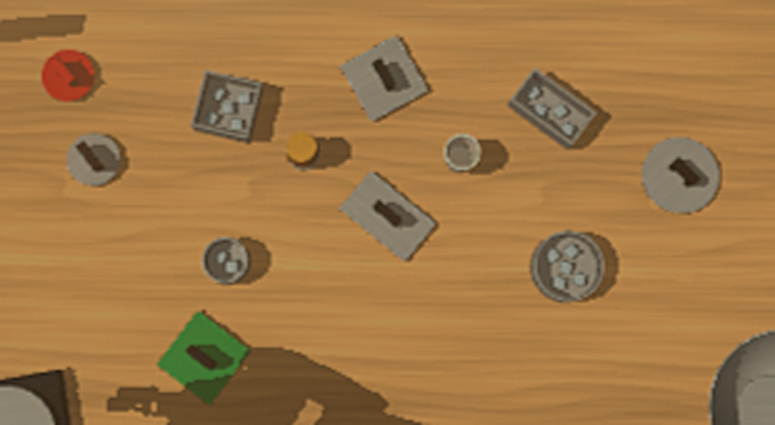

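View pics/scz.png

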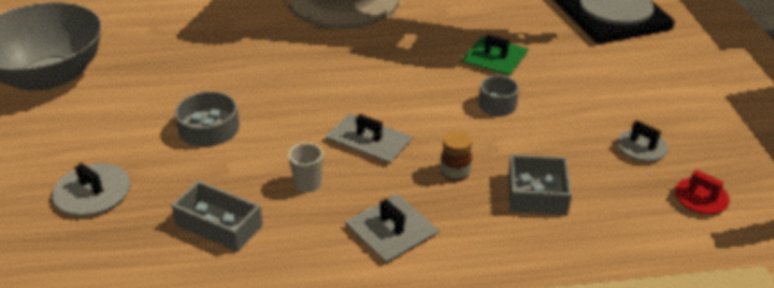

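```bash
python3 -m pendant '[[[0,0,0],[0,0,-0.086]],[[0,0,0],[0,0,-0.086]],[[-0.41,-0.21,-0.045],[0,0,0]],[[-0.41,-0.21,-0.045],[0,0,0]],[[-0.41,-0.21,-0.045],[0,0,0]],[[-0.41,-0.21,-0.045],[0,0,0]],[[-0.41,-0.21,-0.045],[0,0,0]],[[-0.41,-0.21,-0.045],[0,0,0]],[[-0.41,-0.21,-0.045],[0,0,0]],[[-0.41,-0.21,-0.045],[0,0,0]],[[-0.41,-0.21,-0.045],[0,0,0]],[[-0.41,-0.21,-0.045],[0,0,0]],[[-0.41,-0.21,-0.045],[0,0,0]],[[0,0,0],[0,0,0]],[[0,0,0],[0,0,0]]]'
cat > snap.py <<'E'
import sys
from rig import env
from h import *
d=env.get_image(sys.argv[1]); cv2.imwrite(f"pics/{sys.argv[2]}.png",d["image"][:,:,::-1]); np.savez(f"pics/{sys.argv[2]}.npz",**d)
E
python3 snap.py wrist w1
```

```text
time_s: 2.02
position: [0.5979, 0.2982, 0.2994]
tool_rot: [[-1.0, 0.002, -0.001], [0.002, 1.0, -0.0], [0.001, -0.0, -1.0]]
ft_force: [-0.7, -0.0, 0.4]
grip_width: 0.0851
```

View pics/w1.png

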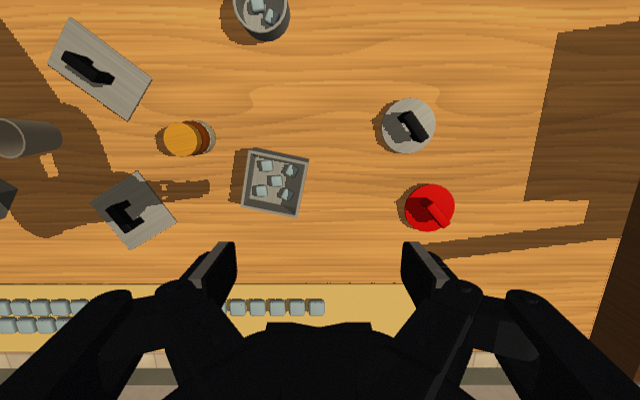

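```bash
python3 -m pendant '[[[0.06,-0.43,0],[0,0,0]],[[0.06,-0.43,0],[0,0,0]],[[0.06,-0.43,0],[0,0,0]],[[0.06,-0.43,0],[0,0,0]],[[0.06,-0.43,0],[0,0,0]],[[0.06,-0.43,0],[0,0,0]],[[0.06,-0.43,0],[0,0,0]],[[0,0,0],[0,0,0]],[[0,0,0],[0,0,0]]]'
python3 snap.py wrist w2
python3 -m pendant '[[[0.0,-0.43,0],[0,0,0]],[[0.0,-0.43,0],[0,0,0]],[[0.0,-0.43,0],[0,0,0]],[[0.0,-0.43,0],[0,0,0]],[[0.0,-0.43,0],[0,0,0]],[[0.0,-0.43,0],[0,0,0]],[[0.0,-0.43,0],[0,0,0]],[[0,0,0],[0,0,0]],[[0,0,0],[0,0,0]]]'
python3 snap.py wrist w3
```

```text
time_s: 3.2
position: [0.5554, -0.0018, 0.3001]
tool_rot: [[-1.0, 0.001, 0.0], [0.001, 1.0, 0.0], [-0.0, 0.0, -1.0]]
ft_force: [-0.1, -0.7, 0.0]
grip_width: 0.0852
time_s: 4.38
position: [0.5558, -0.3024, 0.2998]
tool_rot: [[-1.0, 0.0, -0.0], [0.0, 1.0, 0.001], [0.0, 0.001, -1.0]]
ft_force: [0.4, 0.1, 0.7]
grip_width: 0.0854
```

View pics/w2.png

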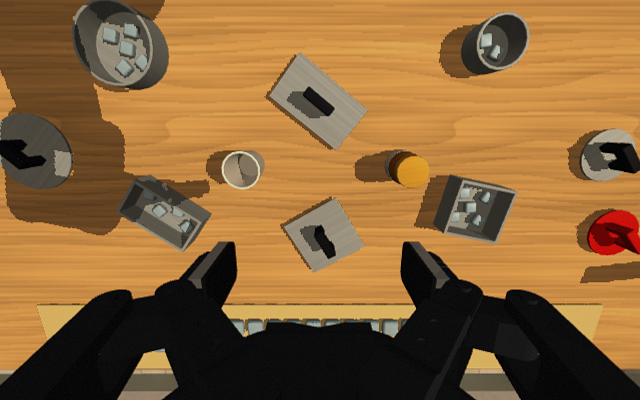

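View pics/w3.png

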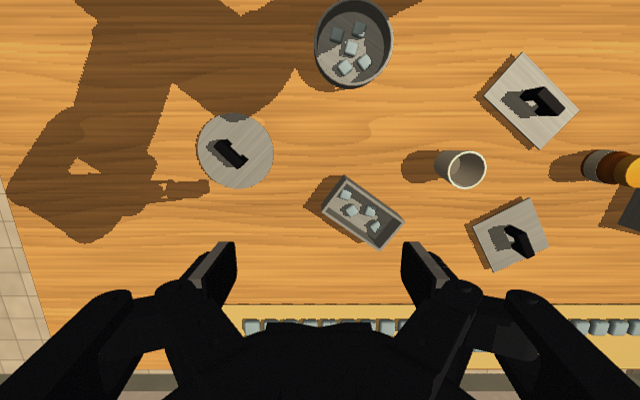

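```bash
cat > patch.py <<'E'
from h import *
def patch(d,c,z,half=.075,n=300):
    s=np.linspace(-half,half,n); X,Y=np.meshgrid(c[1]-s,c[0]-s) # cols: +y left ; rows: +x up
    P=np.c_[Y.ravel(),X.ravel(),np.full(n*n,z)]
    uv=proj(d,P).astype(np.float32).reshape(n,n,2)
    im=cv2.remap(d["image"],uv[...,0],uv[...,1],cv2.INTER_LINEAR)[:,:,::-1].copy()
    return im
E
python3 - <<'E'
from patch import *
L=dict(w1=dict(np.load("pics/w1.npz")),w2=dict(np.load("pics/w2.npz")),w3=dict(np.load("pics/w3.npz")))
items=[("LRtin","w3",(.395,-.262),.04),("SRtin","w2",(.392,.223),.04),("SQtin","w1",(.612,.225),.04),("OBtin","w3",(.62,-.239),.04),
("LRlid","w3",(.531,-.426),.012),("SRlid","w1",(.536,.429),.012),("SQlid","w2",(.666,.005),.012),("OBlid","w2",(.463,-.004),.012)]
rows=[]
for k,(n,w,c,z) in enumerate(items):
    im=patch(L[w],c,z,.075,200)
    for i in range(0,200,20): # 15mm grid ticks
        cv2.line(im,(i,0),(i,3),(0,0,255),1); cv2.line(im,(0,i),(3,i),(0,0,255),1)
    cv2.drawMarker(im,(100,100),(0,0,255),0,6)
    cv2.putText(im,n,(5,195),0,.4,(255,0,255),1); rows.append(im)
cv2.imwrite("pics/p1.png",np.vstack([np.hstack(rows[:4]),np.hstack(rows[4:])]))
E
```

```text
(no output)
```

View pics/p1.png

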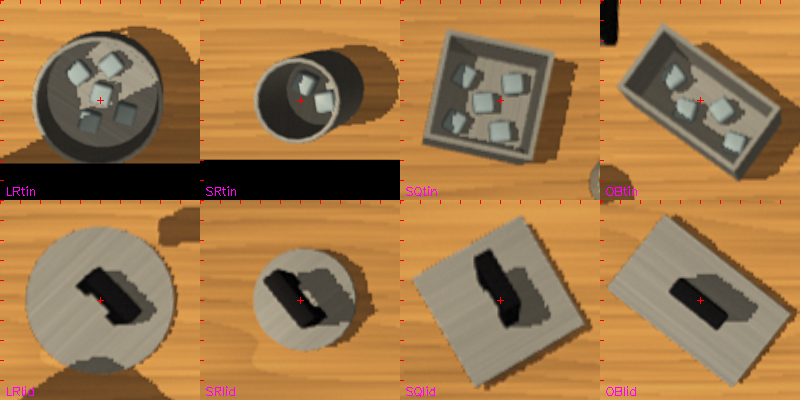

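Run:
```python
from h import *
a=cv2.imread("pics/w1.png")[130:230,225:325]; b=cv2.imread("pics/w2.png")[0:100,440:540]
cv2.imwrite("pics/z.png",np.hstack([cv2.resize(x,(400,400),interpolation=2) for x in (a,b)]))
for w in ("w1","w2","w3"):
    d=np.load(f"pics/{w}.npz");print((-d["R"].T@d["t"]).round(4))
```

```text
[0.5289 0.2971 0.4221]
[ 0.4862 -0.0031  0.4228]
[ 0.4866 -0.3038  0.4225]
```

View pics/z.png

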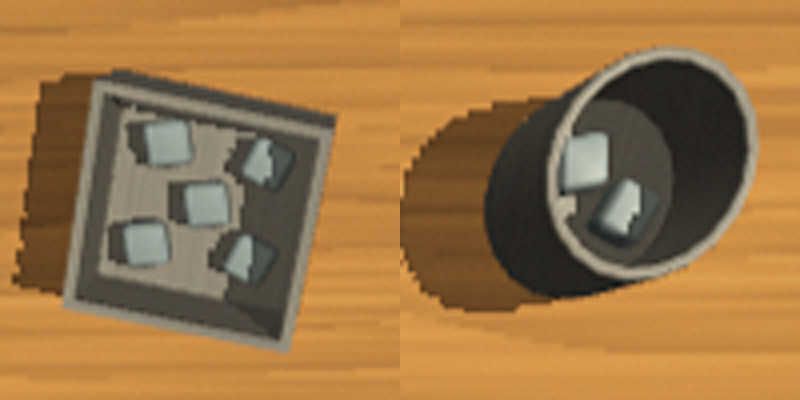

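```bash
cat > meas.py <<'E'
from patch import *
L=dict(w1=dict(np.load("pics/w1.npz")),w2=dict(np.load("pics/w2.npz")),w3=dict(np.load("pics/w3.npz")))
N=600;H=.08
items=[("LRtin","w3",(.395,-.262),.04),("LRtin","w2",(.395,-.262),.04),("SRtin","w2",(.392,.223),.04),("SRtin","w1",(.392,.223),.04),("SQtin","w1",(.612,.225),.04),("SQtin","w2",(.612,.225),.04),("OBtin","w3",(.62,-.239),.04),("OBtin","w2",(.62,-.239),.04),
("LRlid","w3",(.531,-.426),.012),("SRlid","w1",(.536,.429),.012),("SQlid","w2",(.666,.005),.012),("SQlid","w3",(.666,.005),.012),("OBlid","w2",(.463,-.004),.012),("OBlid","w3",(.463,-.004),.012)]
out=[]
for n,w,c,z in items:
    im=patch(L[w],c,z,H,N); hsv=cv2.cvtColor(im,cv2.COLOR_BGR2HSV)
    tin="tin" in n
    m=((hsv[...,1]<85)&(hsv[...,2]>(110 if tin else 60))).astype(np.uint8)*255
    if n=="OBtin": m[:150,:60]=0
    m=cv2.morphologyEx(m,cv2.MORPH_CLOSE,np.ones((5,5)))
    m=cv2.morphologyEx(m,cv2.MORPH_OPEN,np.ones((5,5)))
    nn,l,st,cc=cv2.connectedComponentsWithStats(m); i=1+np.argmax(st[1:,4])
    p=cv2.findContours((l==i).astype(np.uint8),cv2.RETR_EXTERNAL,cv2.CHAIN_APPROX_NONE)[0]
    p=max(p,key=len); h=cv2.convexHull(p); s=2*H/(N-1)
    f=lambda q:(round(c[0]+H-q[1]*s,4),round(c[1]+H-q[0]*s,4))
    if "R" in n[1]:
        (q,r)=cv2.minEnclosingCircle(h); e=cv2.fitEllipse(h); res=(f(q),round(2*r*s*1e3,1),"ell",f(e[0]),np.round(np.array(e[1])*s*1e3,1))
        cv2.circle(im,tuple(map(int,q)),int(r),(0,0,255),1)
    else:
        q=cv2.minAreaRect(h); b=cv2.boxPoints(q); cv2.polylines(im,[b.astype(int)],True,(0,0,255),1)
        e=b[1]-b[0]; e2=b[2]-b[1]; e=e if np.linalg.norm(e)>np.linalg.norm(e2) else e2
        # world dir: dx=-row, dy=-col
        res=(f(q[0]),np.round(np.array(q[1])*s*1e3,1),"yaw long",round(np.degrees(np.arctan2(-e[0],-e[1]))%180,1))
    # handle for lids
    if not tin:
        im2=patch(L[w],c,.046,H,N); hs=im2.max(2)
        m=(hs<45).astype(np.uint8)*255; m=cv2.morphologyEx(m,cv2.MORPH_OPEN,np.ones((7,7)))
        nn,l,st,cc=cv2.connectedComponentsWithStats(m)
        cand=[k for k in range(1,nn) if st[k,4]>1500]; k=min(cand,key=lambda k:np.hypot(*(cc[k]-300)))
        hh=np.argwhere(l==k)[:,::-1].astype(np.float32); q=cv2.minAreaRect(hh); b=cv2.boxPoints(q); e=b[1]-b[0]; e2=b[2]-b[1]; e=e if np.linalg.norm(e)>np.linalg.norm(e2) else e2
        res+=("handle",f(q[0]),np.round(np.array(q[1])*s*1e3,1),round(np.degrees(np.arctan2(-e[0],-e[1]))%180,1))
        cv2.polylines(im2,[b.astype(int)],True,(0,0,255),2)
        im=np.hstack([im,im2])
    print(n,w,res); out.append((n,w,im))
t=[cv2.resize(i,(200,200)) for n,w,i in out[:8]]; cv2.imwrite("pics/mt.png",np.vstack([np.hstack(t[:4]),np.hstack(t[4:])]))
t=[cv2.resize(i,(400,200)) for n,w,i in out[8:]]; cv2.imwrite("pics/ml.png",np.vstack([np.hstack(t[i:i+2]) for i in (0,2,4)]))
E
python3 meas.py
```

```text
LRtin w3 ((0.3949, -0.2595), 98.1, 'ell', (0.403, -0.2552), array([74.4, 98.1]))
LRtin w2 ((0.3969, -0.2557), 98.2, 'ell', (0.4027, -0.2502), array([70. , 96.1]))
SRtin w2 ((0.3914, 0.2252), 65.0, 'ell', (0.3914, 0.2254), array([64.2, 64.5]))
SRtin w1 ((0.3924, 0.2267), 65.0, 'ell', (0.3982, 0.227), array([49.4, 64.2]))
SQtin w1 ((0.61, 0.2264), array([47.3, 61.8]), 'yaw long', np.float32(167.8))
SQtin w2 ((0.6152, 0.2321), array([83.7, 84.1]), 'yaw long', np.float32(168.0))
OBtin w3 ((0.6212, -0.2377), array([109.6,  61.7]), 'yaw long', np.float32(54.4))
OBtin w2 ((0.6302, -0.225), array([82.3, 59.9]), 'yaw long', np.float32(54.2))
LRlid w3 ((0.5308, -0.4259), 111.6, 'ell', (0.5306, -0.4261), array([110.2, 111.1]), 'handle', (0.5286, -0.4228), array([44.5, 21.1]), np.float32(44.0))
SRlid w1 ((0.536, 0.4253), 77.4, 'ell', (0.5362, 0.4252), array([76.4, 77.2]), 'handle', (0.5365, 0.4209), array([47.3, 19.2]), np.float32(38.8))
SQlid w2 ((0.6648, 0.0061), array([95.6, 95.7]), 'yaw long', np.float32(120.3), 'handle', (0.659, 0.0052), array([53.1, 18.4]), np.float32(30.3))
SQlid w3 ((0.6647, 0.0044), array([96.4, 95.9]), 'yaw long', np.float32(30.2), 'handle', (0.6585, -0.0073), array([64.8, 25.8]), np.float32(30.5))
OBlid w2 ((0.4622, -0.0031), array([121.5,  71.7]), 'yaw long', np.float32(51.8), 'handle', (0.4627, -0.0036), array([43. , 13.6]), np.float32(51.3))
OBlid w3 ((0.4622, -0.0047), array([121.9,  72.1]), 'yaw long', np.float32(51.7), 'handle', (0.4635, -0.0161), array([57.3, 27.4]), np.float32(52.1))
```

```bash
sleep 0.1
```

```text
(no output)
```

View pics/mt.png

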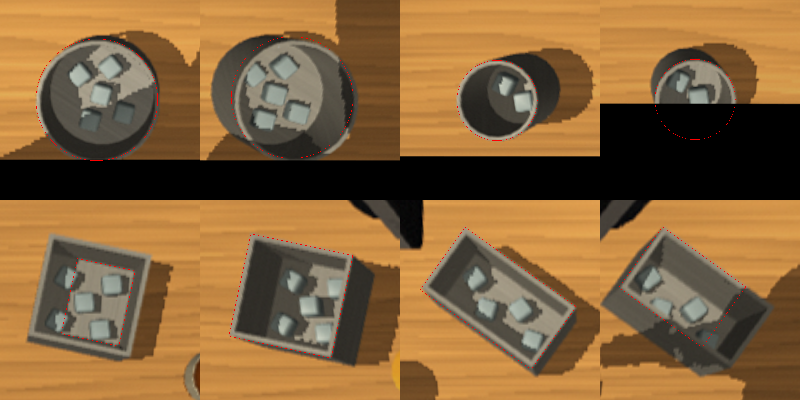

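View pics/ml.png

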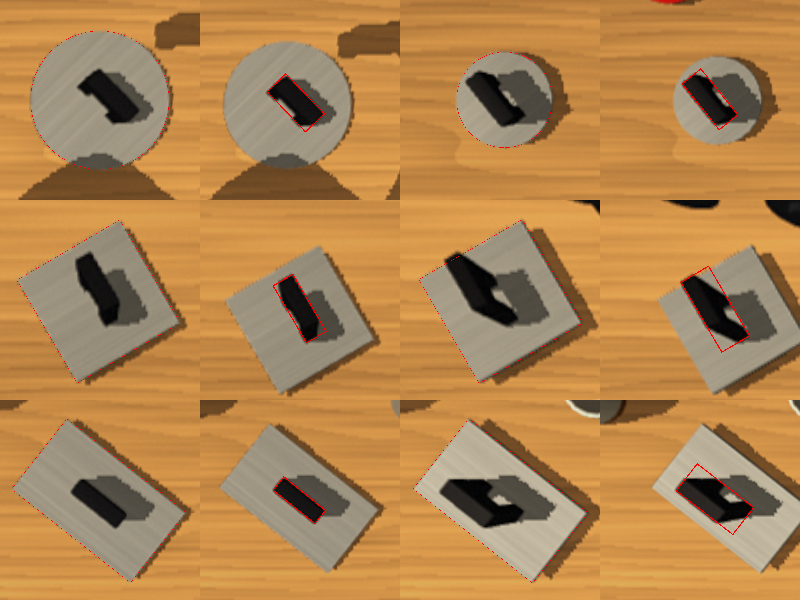

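```bash
cat > plan.py <<'E'
# plan.py x y z phi : prints turn first (total units), then shift totals in units at final phi, from measured state
import sys
from rig import env
import numpy as np
x,y,z,p=map(float,sys.argv[1:5]); s=env.observe(); R=s["tool_rot"]; P=s["position"]
phi=np.degrees(np.arctan2(-R[1,0],-R[0,0])); d=(p-phi+180)%360-180 
if len(sys.argv)>5: d=p-phi+float(sys.argv[5])*360
a=np.radians(p); X=np.array([-np.cos(a),-np.sin(a),0]);Y=np.array([-np.sin(a),np.cos(a),0]); D=np.array([x,y,z])-P
sh=np.array([D@X,D@Y,-D[2]])*10
print("t",s["time_s"],"pos",P.round(4),"phi",phi.round(1),"q1,q6",s["q"][[0,5]].round(1),"-> q6 end",round(np.degrees(np.arctan2(y,x))-90-(phi+d),1))
print("turn z total",round(-d/90,3),"(rows>=",int(np.ceil(abs(d)/10)),") shift total",sh.round(3),"rows>=",int(np.ceil(np.linalg.norm(sh)/.5)),"F",s["ft_force"].round(1),"w",round(s["grip_width"],4), "tilt",(R[:2,2]*57.3).round(2))
E
python3 plan.py .531 -.426 .18 -136
python3 -m pendant '[[[0,0,0],[0,0,0.108]],[[0,0,0],[0,0,0.108]],[[0,0,0],[0,0,0.108]],[[0,0,0],[0,0,0.108]],[[0,0,0],[0,0,0.108]],[[0,0,0],[0,0,0.108]],[[0,0,0],[0,0,0.108]],[[0,0,0],[0,0,0.108]],[[0,0,0],[0,0,0.108]],[[0,0,0],[0,0,0.108]],[[0,0,0],[0,0,0.108]],[[0,0,0],[0,0,0.108]],[[0,0,0],[0,0,0.108]],[[0,0,0],[0,0,0.108]]]' 0.2 40
python3 plan.py .531 -.426 .18 -136
```

```text
t 4.425 pos [ 0.5558 -0.3022  0.3   ] phi 0.0 q1,q6 [ -39.2 -129.3] -> q6 end 7.3
turn z total 1.511 (rows>= 14 ) shift total [-1.039  0.719  1.2  ] rows>= 4 F [-0.2 -0.4  0.6] w 0.0852 tilt [0.01 0.01]
time_s: 6.18
position: [0.5557, -0.3021, 0.3003]
tool_rot: [[0.724, 0.69, 0.0], [0.69, -0.724, -0.0], [0.0, 0.0, -1.0]]
ft_force: [-0.7, 1.0, -0.7]
grip_width: 0.0513
t 6.175 pos [ 0.5557 -0.3021  0.3003] phi -136.4 q1,q6 [-39.2   7.1] -> q6 end 7.3
turn z total -0.004 (rows>= 1 ) shift total [-1.038  0.719  1.203] rows>= 4 F [-0.7  1.  -0.7] w 0.0513 tilt [ 0.02 -0.01]
```

```bash
python3 -m pendant '[[[-0.26,0.18,0.3],[0,0,0]],[[-0.26,0.18,0.3],[0,0,0]],[[-0.26,0.18,0.3],[0,0,0]],[[-0.26,0.18,0.3],[0,0,0]],[[0,0,0],[0,0,0]],[[0,0,0],[0,0,0]]]'; python3 snap.py wrist w4
```

```text
time_s: 6.92
position: [0.5311, -0.4265, 0.1811]
tool_rot: [[0.72, 0.694, 0.001], [0.694, -0.72, -0.001], [0.0, 0.002, -1.0]]
ft_force: [-0.1, 0.5, 0.0]
grip_width: 0.0514
```

View pics/w4.png

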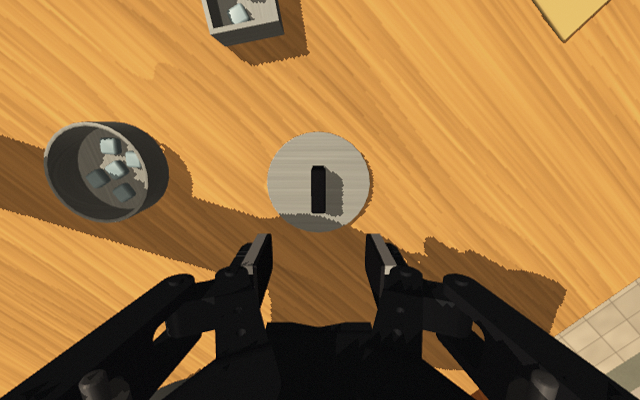

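```bash
python3 -m pendant '[[[0,0,0.4],[0,0,0]],[[0,0,0.4],[0,0,0]],[[0,0,0.3],[0,0,0]],[[0,0,0.15],[0,0,0]],[[0,0,0.13],[0,0,0]],[[0,0,0],[0,0,0]],[[0,0,0],[0,0,0]]]'
python3 -m pendant '[[[0,0,0],[0,0,0]],[[0,0,0],[0,0,0]],[[0,0,0],[0,0,0]],[[0,0,0],[0,0,0]],[[0,0,0],[0,0,0]]]' -1 60
python3 -m pendant '[[[0,0,-0.2],[0,0,0]],[[0,0,-0.4],[0,0,0]],[[0,0,-0.4],[0,0,0]],[[0,0,0],[0,0,0]],[[0,0,0],[0,0,0]]]'
python3 snap.py wrist w5; python3 plan.py .395 -.2595 .14 -136
```

```text
time_s: 7.85
position: [0.5305, -0.4282, 0.043]
tool_rot: [[0.721, 0.693, 0.001], [0.693, -0.721, -0.001], [-0.0, 0.002, -1.0]]
ft_force: [0.8, -0.4, 0.2]
grip_width: 0.0511
time_s: 8.48
position: [0.5303, -0.428, 0.0424]
tool_rot: [[0.721, 0.692, 0.001], [0.692, -0.721, -0.001], [-0.0, 0.001, -1.0]]
ft_force: [-0.1, -0.2, 5.5]
grip_width: 0.0129
time_s: 9.1
position: [0.5297, -0.4273, 0.1403]
tool_rot: [[0.721, 0.692, -0.002], [0.692, -0.721, 0.002], [0.0, -0.003, -1.0]]
ft_force: [-0.2, 0.8, -2.3]
grip_width: 0.0128
t 9.15 pos [ 0.5296 -0.4273  0.1399] phi -136.2 q1,q6 [-48.8  -2.7] -> q6 end 12.7
turn z total -0.002 (rows>= 1 ) shift total [ 1.970e-01 -2.142e+00 -1.000e-03] rows>= 5 F [-0.5 -1.6 -2.1] w 0.013 tilt [-0.13  0.15]
```

View pics/w5.png

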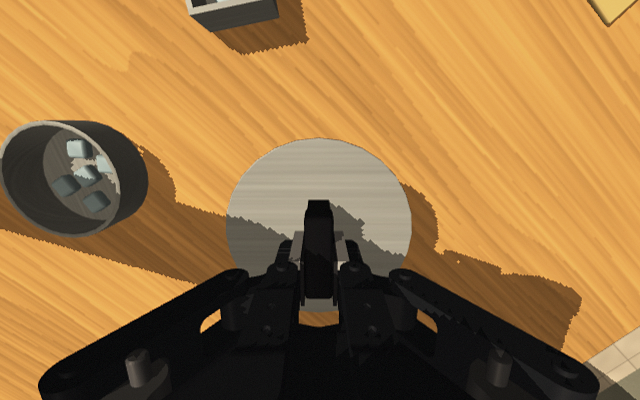

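Run:
```python
from patch import *
ims=[]
for w in ("w4","w3","w2"):
    d=dict(np.load(f"pics/{w}.npz")); im=patch(d,(.395,-.2595),.04,.07,260)
    r=.05/.14*259
    cv2.circle(im,(int(129.5*8),int(129.5*8)),int(r*8),(0,0,255),1,shift=3); cv2.circle(im,(int(129.5*8),int(129.5*8)),int(r*8*.92),(255,0,0),1,shift=3); ims.append(im)
cv2.imwrite("pics/lr.png",np.hstack(ims))
```

```text
(no output)
```

View pics/lr.png

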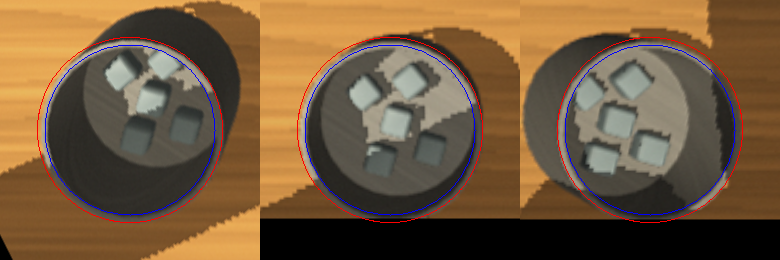

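```bash
python3 plan.py .3927 -.2617 .14 -136.2
python3 -m pendant '[[[0.04,-0.15,0],[0,0,0]],[[0.05,-0.38,0],[0,0,0]],[[0.05,-0.4,0],[0,0,0]],[[0.04,-0.4,0],[0,0,0]],[[0.02,-0.4,0],[0,0,0]],[[0,-0.3,0],[0,0,0]],[[0,-0.11,0],[0,0,0]],[[0,0,0],[0,0,0]],[[0,0,0],[0,0,0]],[[0,0,0],[0,0,0]]]'
python3 plan.py .3927 -.2617 .0755 -136.2
```

```text
t 9.15 pos [ 0.5296 -0.4273  0.1399] phi -136.2 q1,q6 [-48.8  -2.7] -> q6 end 12.5
turn z total 0.0 (rows>= 1 ) shift total [ 1.580e-01 -2.143e+00 -1.000e-03] rows>= 5 F [-0.5 -1.6 -2.1] w 0.013 tilt [-0.13  0.15]
time_s: 10.4
position: [0.3968, -0.2602, 0.1416]
tool_rot: [[0.722, 0.692, 0.0], [0.692, -0.722, -0.0], [0.0, 0.0, -1.0]]
ft_force: [0.0, -0.3, -1.0]
grip_width: 0.0128
t 10.4 pos [ 0.3968 -0.2602  0.1416] phi -136.2 q1,q6 [-47.6  -1.4] -> q6 end 12.5
turn z total 0.0 (rows>= 1 ) shift total [-0.04  -0.018  0.661] rows>= 2 F [ 0.  -0.3 -1. ] w 0.0128 tilt [ 0. -0.]
```

```bash
python3 -m pendant '[[[-0.04,-0.02,0.15],[0,0,0]],[[0,0,0.2],[0,0,0]],[[0,0,0.1],[0,0,0]],[[0,0,0.07],[0,0,0]],[[0,0,0.05],[0,0,0]],[[0,0,0.05],[0,0,0]],[[0,0,0.03],[0,0,0]],[[0,0,0],[0,0,0]]]'
python3 plan.py .3927 -.2617 .0755 -136.2; python3 snap.py wrist w6; python3 snap.py scene s6
```

```text
time_s: 11.4
position: [0.3921, -0.2609, 0.0768]
tool_rot: [[0.721, 0.692, -0.0], [0.692, -0.721, 0.0], [0.0, -0.0, -1.0]]
ft_force: [-0.1, -0.7, -1.8]
grip_width: 0.0127
t 11.4 pos [ 0.3921 -0.2609  0.0768] phi -136.2 q1,q6 [-48.1  -1.9] -> q6 end 12.5
turn z total 0.0 (rows>= 1 ) shift total [-0.001  0.01   0.013] rows>= 1 F [-0.1 -0.7 -1.8] w 0.0127 tilt [-0.01  0.01]
```

View pics/w6.png

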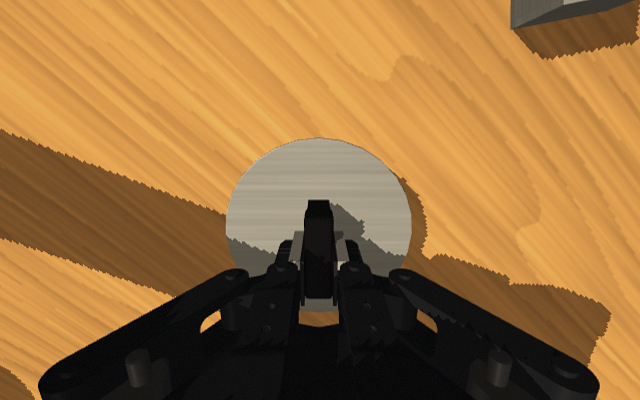

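View pics/s6.png

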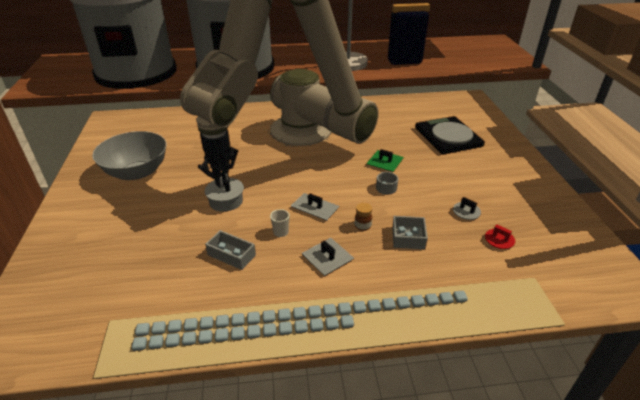

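```bash
python3 -m pendant '[[[0,0,0.02],[0,0,0]],[[0,0,0],[0,0,0]]]'
python3 -m pendant '[[[0,0,0],[0,0,0]],[[0,0,0],[0,0,0]],[[0,0,0],[0,0,0]]]' 0.2
python3 -m pendant '[[[0,0,-0.2],[0,0,0]],[[0,0,-0.4],[0,0,0]],[[0,0,-0.4],[0,0,0]],[[0,0,-0.4],[0,0,0]],[[0,0,0],[0,0,0]]]'
python3 snap.py wrist w7;python3 snap.py scene s7;  python3 plan.py .462 -.004 .18 -128
python3 - <<'E'
import cv2,numpy as np
cv2.imwrite("pics/z7.png",cv2.resize(cv2.imread("pics/s7.png")[140:280,130:340],None,fx=3.5,fy=3.5,interpolation=2))
E
```

```text
time_s: 11.75
position: [0.3921, -0.2609, 0.0747]
tool_rot: [[0.721, 0.692, -0.0], [0.692, -0.721, 0.0], [0.0, -0.0, -1.0]]
ft_force: [0.5, 0.7, -2.0]
grip_width: 0.0128
time_s: 12.12
position: [0.3921, -0.261, 0.0749]
tool_rot: [[0.721, 0.692, 0.0], [0.692, -0.721, -0.0], [-0.0, 0.0, -1.0]]
ft_force: [-0.1, 0.4, -0.1]
grip_width: 0.0511
time_s: 12.75
position: [0.3928, -0.2616, 0.2174]
tool_rot: [[0.721, 0.693, 0.004], [0.693, -0.721, -0.005], [-0.0, 0.006, -1.0]]
ft_force: [0.1, -0.2, -0.6]
grip_width: 0.0512
t 12.85 pos [ 0.3919 -0.2607  0.2144] phi -136.2 q1,q6 [-48.1  -1.9] -> q6 end 37.5
turn z total -0.091 (rows>= 1 ) shift total [ 2.454 -1.028  0.344] rows>= 6 F [-0.6 -0.2  0. ] w 0.0511 tilt [-0.01  0.01]
```

View pics/w7.png

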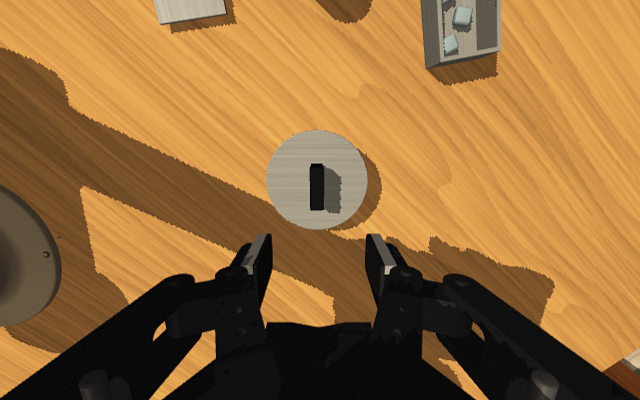

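View pics/z7.png

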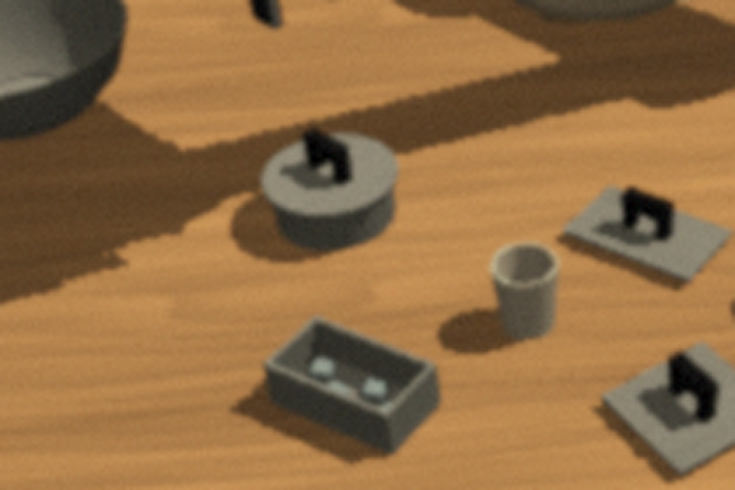

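```bash
python3 -m pendant '[[[0,0,0],[0,0,-0.089]],[[0.4,-0.17,0.05],[0,0,0]],[[0.41,-0.17,0.06],[0,0,0]],[[0.41,-0.17,0.06],[0,0,0]],[[0.41,-0.17,0.06],[0,0,0]],[[0.41,-0.17,0.06],[0,0,0]],[[0.41,-0.17,0.06],[0,0,0]],[[0,0,0],[0,0,0]],[[0,0,0],[0,0,0]]]'; python3 snap.py wrist w8; python3 plan.py .4622 -.0035 .042 -128.2
```

```text
time_s: 13.98
position: [0.4629, -0.0055, 0.179]
tool_rot: [[0.618, 0.786, -0.002], [0.786, -0.618, 0.0], [-0.001, -0.002, -1.0]]
ft_force: [-0.4, -0.5, -0.5]
grip_width: 0.0512
t 14.025 pos [ 0.463  -0.0059  0.1793] phi -128.2 q1,q6 [-15.4  22.8] -> q6 end 37.8
turn z total -0.0 (rows>= 1 ) shift total [ 0.014 -0.021  1.373] rows>= 3 F [ 0.9 -0.4 -0.7] w 0.0514 tilt [-0.07  0.01]
```

View pics/w8.png

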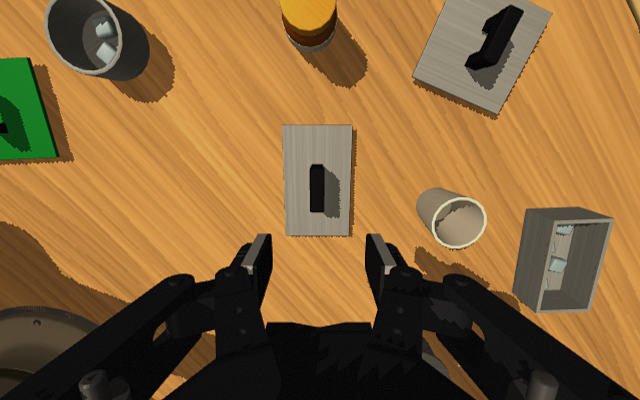

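```bash
python3 -m pendant '[[[0.01,-0.02,0.4],[0,0,0]],[[0,0,0.4],[0,0,0]],[[0,0,0.3],[0,0,0]],[[0,0,0.15],[0,0,0]],[[0,0,0.12],[0,0,0]],[[0,0,0],[0,0,0]],[[0,0,0],[0,0,0]]]'
python3 -m pendant '[[[0,0,0],[0,0,0]],[[0,0,0],[0,0,0]],[[0,0,0],[0,0,0]],[[0,0,0],[0,0,0]],[[0,0,0],[0,0,0]]]' -1 60
python3 plan.py .4622 -.0035 .042 -128.2
python3 -m pendant '[[[0,0,-0.2],[0,0,0]],[[0,0,-0.4],[0,0,0]],[[0,0,-0.5],[0,0,-0.028]],[[0,0,0],[0,0,0]],[[0,0,0],[0,0,0]]]'
python3 snap.py wrist w9; python3 plan.py .6212 -.2377 .15 -125.7
```

```text
time_s: 14.9
position: [0.4626, -0.0036, 0.0433]
tool_rot: [[0.618, 0.786, 0.001], [0.786, -0.618, -0.0], [0.0, 0.001, -1.0]]
ft_force: [-0.0, 0.2, -0.7]
grip_width: 0.051
time_s: 15.52
position: [0.4623, -0.0031, 0.0433]
tool_rot: [[0.618, 0.786, 0.0], [0.786, -0.618, -0.0], [0.0, 0.0, -1.0]]
ft_force: [-0.9, 1.1, 6.2]
grip_width: 0.0126
t 15.525 pos [ 0.4623 -0.0031  0.0433] phi -128.2 q1,q6 [-15.1  23. ] -> q6 end 37.8
turn z total 0.0 (rows>= 1 ) shift total [-0.004  0.001  0.013] rows>= 1 F [-0.9  1.1  6.2] w 0.0126 tilt [ 0.03 -0.  ]
time_s: 16.15
position: [0.4618, -0.0031, 0.1521]
tool_rot: [[0.583, 0.812, -0.001], [0.812, -0.583, 0.0], [-0.0, -0.001, -1.0]]
ft_force: [0.3, 0.4, -1.5]
grip_width: 0.0128
t 16.2 pos [ 0.4616 -0.0031  0.1516] phi -125.7 q1,q6 [-15.1  20.5] -> q6 end 14.8
turn z total 0.0 (rows>= 1 ) shift total [-0.974  2.665  0.016] rows>= 6 F [-0.3 -0.8 -1.3] w 0.0128 tilt [-0.14  0.03]
```

View pics/w9.png

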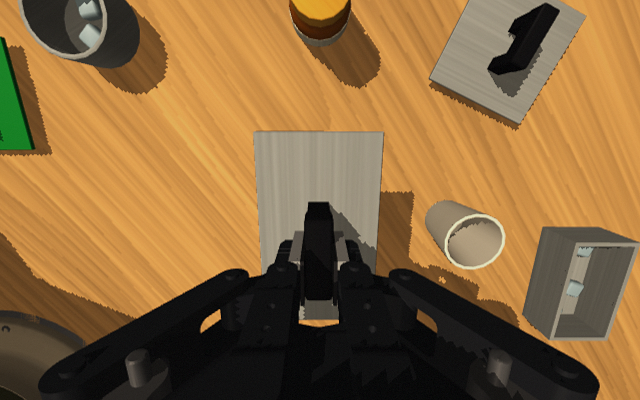

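```bash
python3 -m pendant '[[[-0.07,0.15,0],[0,0,0]],[[-0.15,0.38,0],[0,0,0]],[[-0.15,0.42,0],[0,0,0]],[[-0.15,0.42,0],[0,0,0]],[[-0.15,0.42,0],[0,0,0]],[[-0.15,0.42,0],[0,0,0]],[[-0.1,0.3,0],[0,0,0]],[[-0.054,0.155,0],[0,0,0]],[[0,0,0],[0,0,0]],[[0,0,0],[0,0,0]],[[0,0,0],[0,0,0]]]'
python3 plan.py .6212 -.2377 .0755 -125.7
```

```text
time_s: 17.58
position: [0.6219, -0.2372, 0.1528]
tool_rot: [[0.582, 0.813, -0.0], [0.813, -0.582, 0.0], [-0.0, -0.0, -1.0]]
ft_force: [-0.5, 0.5, -1.0]
grip_width: 0.0127
t 17.575 pos [ 0.6219 -0.2372  0.1528] phi -125.6 q1,q6 [-31.    4.6] -> q6 end 14.8
turn z total 0.001 (rows>= 1 ) shift total [-0.008 -0.002  0.773] rows>= 2 F [-0.5  0.5 -1. ] w 0.0127 tilt [-0.02  0.01]
```

```bash
python3 -m pendant '[[[-0.008,0,0.2],[0,0,0]],[[0,0,0.25],[0,0,0]],[[0,0,0.12],[0,0,0]],[[0,0,0.07],[0,0,0]],[[0,0,0.05],[0,0,0]],[[0,0,0.04],[0,0,0]],[[0,0,0.03],[0,0,0]],[[0,0,0],[0,0,0]]]'
python3 plan.py .6212 -.2377 .0755 -125.7; python3 snap.py scene s10
python3 - <<'E'
import cv2,numpy as np
cv2.imwrite("pics/z10.png",cv2.resize(cv2.imread("pics/s10.png")[160:280,130:340],None,fx=3.5,fy=3.5,interpolation=2))
E
```

```text
time_s: 18.58
position: [0.6217, -0.2383, 0.0768]
tool_rot: [[0.583, 0.813, -0.0], [0.813, -0.583, 0.0], [-0.0, -0.0, -1.0]]
ft_force: [0.4, -0.1, -0.9]
grip_width: 0.0128
t 18.575 pos [ 0.6217 -0.2383  0.0768] phi -125.6 q1,q6 [-31.1   4.5] -> q6 end 14.8
turn z total 0.001 (rows>= 1 ) shift total [ 0.003 -0.007  0.013] rows>= 1 F [ 0.4 -0.1 -0.9] w 0.0128 tilt [-0.01  0.  ]
```

View pics/z10.png

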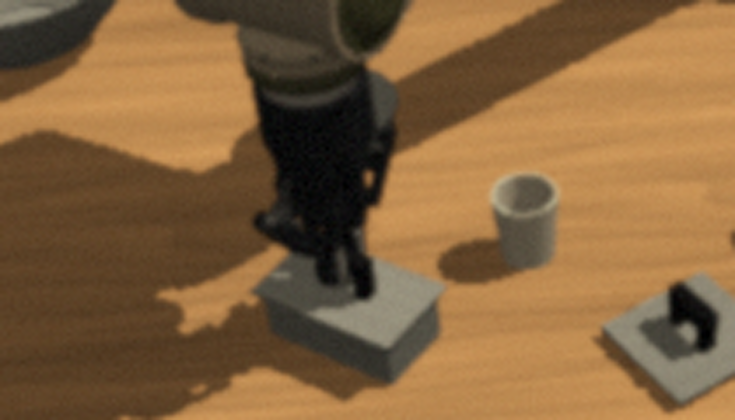

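```bash
python3 -m pendant '[[[0,0,0.012],[0,0,0]],[[0,0,0],[0,0,0]]]'
python3 -m pendant '[[[0,0,0],[0,0,0]],[[0,0,0],[0,0,0]],[[0,0,0],[0,0,0]]]' 0.2
python3 -m pendant '[[[0,0,-0.2],[0,0,0]],[[0,0,-0.4],[0,0,0]],[[0,0,-0.4],[0,0,0]],[[0,0,-0.3],[0,0,0.09]],[[0,0,0],[0,0,0.09]],[[0,0,0],[0,0,0.088]],[[0,0,0],[0,0,0]]]'
python3 snap.py wrist w11;python3 snap.py scene s11;  python3 plan.py .6648 .0055 .18 -149.7
python3 - <<'E'
import cv2,numpy as np
cv2.imwrite("pics/z11.png",np.hstack([cv2.resize(cv2.imread("pics/s11.png")[200:280,190:290],(400,320),interpolation=2),cv2.resize(cv2.imread("pics/w11.png"),(400,320))]))
E
```

```text
time_s: 18.88
position: [0.6217, -0.2383, 0.0756]
tool_rot: [[0.583, 0.813, -0.0], [0.813, -0.583, -0.0], [-0.0, 0.0, -1.0]]
ft_force: [-0.0, -0.5, -1.1]
grip_width: 0.0126
time_s: 19.25
position: [0.6217, -0.2384, 0.0758]
tool_rot: [[0.583, 0.813, 0.0], [0.813, -0.583, -0.0], [0.0, 0.0, -1.0]]
ft_force: [-1.1, -0.5, -0.5]
grip_width: 0.0518
time_s: 20.12
position: [0.6216, -0.2383, 0.2057]
tool_rot: [[0.863, 0.505, 0.0], [0.505, -0.863, -0.0], [0.0, 0.0, -1.0]]
ft_force: [0.0, 0.5, 0.0]
grip_width: 0.0515
t 20.225 pos [ 0.6217 -0.2383  0.2056] phi -149.6 q1,q6 [-31.1  28.5] -> q6 end 60.2
turn z total 0.001 (rows>= 1 ) shift total [ 1.603 -1.887  0.256] rows>= 5 F [ 0.3 -0.2  1.6] w 0.0512 tilt [-0.  0.]
```

View pics/z11.png

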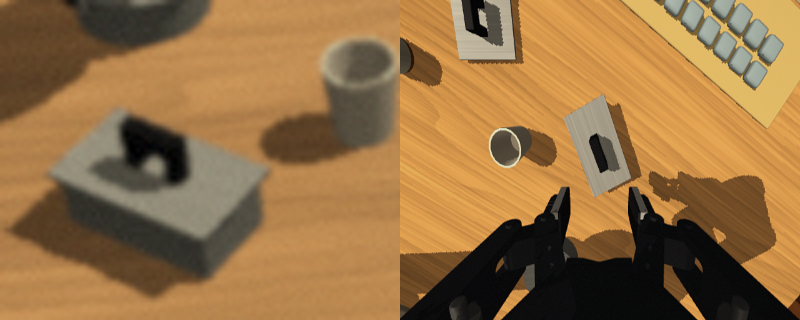

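Oblong lid seated and square. On to the square lid.

```bash
python3 -m pendant '[[[0.2,-0.24,0],[0,0,0]],[[0.35,-0.41,0.06],[0,0,0]],[[0.35,-0.41,0.07],[0,0,0]],[[0.35,-0.41,0.07],[0,0,0]],[[0.35,-0.42,0.06],[0,0,0]],[[0,0,0],[0,0,0]],[[0,0,0],[0,0,0]]]'; python3 snap.py wrist w12; python3 plan.py .6648 .0055 .042 -149.7
```

```text
time_s: 21.1
position: [0.6648, 0.005, 0.1797]
tool_rot: [[0.863, 0.505, 0.0], [0.505, -0.863, -0.0], [-0.0, 0.0, -1.0]]
ft_force: [0.6, -1.1, 0.6]
grip_width: 0.0513
t 21.15 pos [0.6647 0.0044 0.1798] phi -149.8 q1,q6 [-9.8 50. ] -> q6 end 60.2
turn z total -0.001 (rows>= 1 ) shift total [ 0.006 -0.009  1.378] rows>= 3 F [-0.1 -0.4  0.9] w 0.0515 tilt [ 0.01 -0.02]
```

View pics/w12.png

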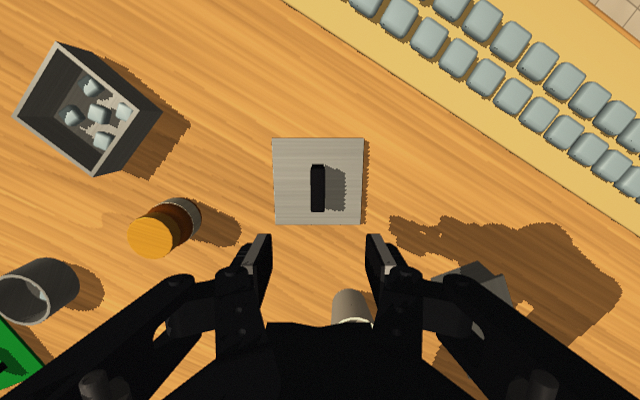

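```bash
python3 -m pendant '[[[0,0,0.4],[0,0,0]],[[0,0,0.4],[0,0,0]],[[0,0,0.3],[0,0,0]],[[0,0,0.15],[0,0,0]],[[0,0,0.12],[0,0,0]],[[0,0,0],[0,0,0]],[[0,0,0],[0,0,0]]]'
python3 -m pendant '[[[0,0,0],[0,0,0]],[[0,0,0],[0,0,0]],[[0,0,0],[0,0,0]],[[0,0,0],[0,0,0]],[[0,0,0],[0,0,0]]]' -1 60
python3 plan.py .6648 .0055 .042 -149.7
python3 -m pendant '[[[0,0,-0.2],[0,0,0]],[[0,0,-0.4],[0,0,0]],[[0,0,-0.5],[0,0,0]],[[0,0,0],[0,0,-0.09]],[[0,0,0],[0,0,-0.11]],[[0,0,0],[0,0,-0.11]],[[0,0,0],[0,0,-0.11]],[[0,0,0],[0,0,-0.11]],[[0,0,0],[0,0,0]],[[0,0,0],[0,0,0]]]'
python3 snap.py wrist w13; python3 plan.py .6153 .2325 .15 -102
python3 - <<'E'
from patch import *
ims=[]
a=np.radians(78);u=np.array([np.cos(a),np.sin(a)]);v=np.array([-u[1],u[0]])
for w in ("w12","w1","w2"):
    d=dict(np.load(f"pics/{w}.npz")); c=(.6153,.2325); im=patch(d,c,.04,.065,260); s=.13/259
    P=[np.array(c)+.042*(i*u+j*v) for i,j in((1,1),(1,-1),(-1,-1),(-1,1))]
    q=np.array([[(c[1]+.065-p[1])/s*8,(c[0]+.065-p[0])/s*8] for p in P]).astype(int)
    cv2.polylines(im,[q],True,(0,0,255),1,shift=3); ims.append(im)
cv2.imwrite("pics/sq.png",np.hstack(ims))
E
```

```text
time_s: 22.02
position: [0.6652, 0.0053, 0.0437]
tool_rot: [[0.864, 0.504, 0.002], [0.504, -0.864, -0.0], [0.001, 0.001, -1.0]]
ft_force: [0.7, -0.4, -0.1]
grip_width: 0.0514
time_s: 22.65
position: [0.6649, 0.0056, 0.0431]
tool_rot: [[0.864, 0.504, 0.001], [0.504, -0.864, -0.0], [0.001, 0.0, -1.0]]
ft_force: [-1.7, 1.3, 4.7]
grip_width: 0.0129
t 22.65 pos [0.6649 0.0056 0.0431] phi -149.8 q1,q6 [-9.7 50.1] -> q6 end 60.2
turn z total -0.001 (rows>= 1 ) shift total [-0.001  0.001  0.011] rows>= 1 F [-1.7  1.3  4.7] w 0.0129 tilt [ 0.04 -0.  ]
time_s: 23.9
position: [0.6646, 0.0055, 0.1522]
tool_rot: [[0.212, 0.977, -0.001], [0.977, -0.212, 0.0], [-0.0, -0.001, -1.0]]
ft_force: [-0.6, -0.7, -1.7]
grip_width: 0.0127
t 23.95 pos [0.6646 0.0055 0.1523] phi -102.2 q1,q6 [-9.7  2.5] -> q6 end 32.7
turn z total -0.002 (rows>= 1 ) shift total [ 2.118 -0.955  0.023] rows>= 5 F [-0.4  0.4 -1.6] w 0.0124 tilt [-0.03  0.  ]
```

View pics/sq.png

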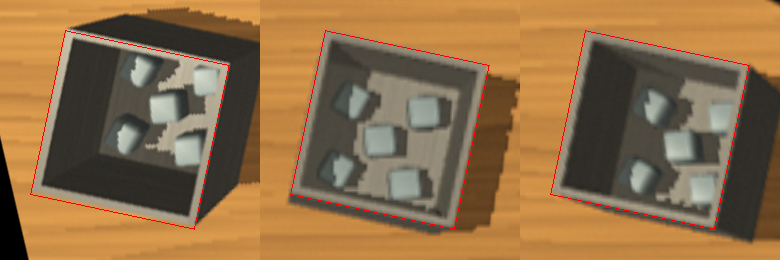

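View pics/w13.png

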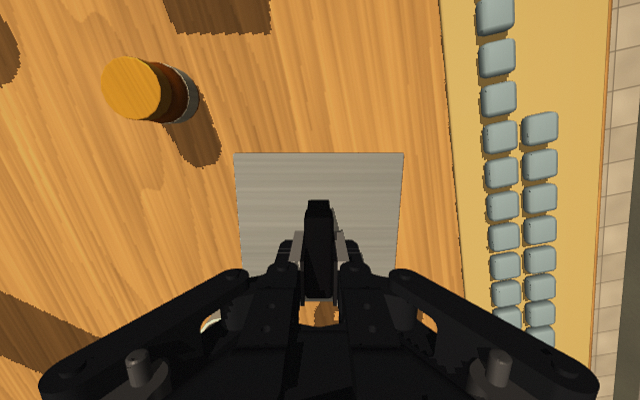

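```bash
python3 -m pendant '[[[0.17,-0.07,0],[0,0,0]],[[0.4,-0.18,0],[0,0,0]],[[0.42,-0.19,0],[0,0,0]],[[0.42,-0.19,0],[0,0,0]],[[0.4,-0.18,0],[0,0,0]],[[0.2,-0.1,0],[0,0,0]],[[0.108,-0.045,0],[0,0,0]],[[0,0,0],[0,0,0]],[[0,0,0],[0,0,0]],[[0,0,0],[0,0,0]]]'
python3 plan.py .6153 .2325 .0752 -102
```

```text
time_s: 25.2
position: [0.616, 0.2316, 0.1526]
tool_rot: [[0.21, 0.978, -0.0], [0.978, -0.21, -0.0], [-0.0, -0.0, -1.0]]
ft_force: [0.6, 0.3, -3.4]
grip_width: 0.0125
t 25.2 pos [0.616  0.2316 0.1526] phi -102.1 q1,q6 [10.3 22.5] -> q6 end 32.7
turn z total -0.002 (rows>= 1 ) shift total [ 0.008 -0.008  0.774] rows>= 2 F [ 0.6  0.3 -3.4] w 0.0125 tilt [-0.   -0.01]
```

```bash
python3 -m pendant '[[[0.008,-0.008,0.2],[0,0,0]],[[0,0,0.25],[0,0,0]],[[0,0,0.12],[0,0,0]],[[0,0,0.07],[0,0,0]],[[0,0,0.05],[0,0,0]],[[0,0,0.04],[0,0,0]],[[0,0,0.03],[0,0,0]],[[0,0,0],[0,0,0]]]'
python3 plan.py .6153 .2325 .0752 -102; python3 snap.py scene s14
python3 - <<'E'
import cv2,numpy as np
cv2.imwrite("pics/z14.png",cv2.resize(cv2.imread("pics/s14.png")[150:270,330:510],None,fx=4,fy=4,interpolation=2))
E
```

```text
time_s: 26.2
position: [0.615, 0.2336, 0.0766]
tool_rot: [[0.209, 0.978, 0.0], [0.978, -0.209, -0.0], [-0.0, 0.0, -1.0]]
ft_force: [0.6, -0.7, -3.0]
grip_width: 0.0128
t 26.2 pos [0.615  0.2336 0.0766] phi -102.1 q1,q6 [10.5 22.6] -> q6 end 32.7
turn z total -0.001 (rows>= 1 ) shift total [-0.01   0.005  0.014] rows>= 1 F [ 0.6 -0.7 -3. ] w 0.0128 tilt [ 0. -0.]
```

View pics/z14.png

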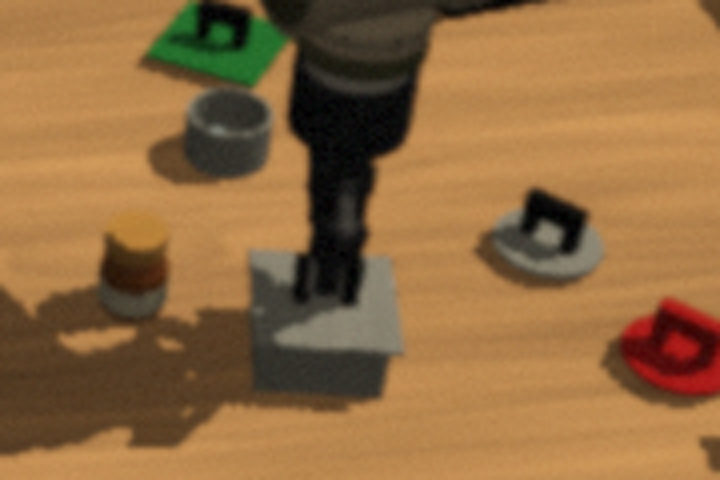

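```bash
python3 -m pendant '[[[-0.005,0,0.012],[0,0,0]],[[0,0,0],[0,0,0]]]'
python3 -m pendant '[[[0,0,0],[0,0,0]],[[0,0,0],[0,0,0]],[[0,0,0],[0,0,0]]]' 0.2
python3 -m pendant '[[[0,0,-0.2],[0,0,0]],[[0,0,-0.4],[0,0,0]],[[0,0,-0.4],[0,0,0]],[[0,0,-0.1],[0,0,0.108]],[[0,0,0],[0,0,0.108]],[[0,0,0],[0,0,0.108]],[[0,0,0],[0,0,0.108]],[[0,0,0],[0,0,0]]]'
python3 snap.py wrist w15;python3 snap.py scene s15;  python3 plan.py .536 .4253 .18 -141
python3 - <<'E'
import cv2,numpy as np
cv2.imwrite("pics/z15.png",np.hstack([cv2.resize(cv2.imread("pics/s15.png")[190:270,350:450],(400,320),interpolation=2),cv2.resize(cv2.imread("pics/w15.png"),(400,320))]))
E
```

```text
time_s: 26.5
position: [0.6149, 0.233, 0.0754]
tool_rot: [[0.209, 0.978, -0.0], [0.978, -0.209, -0.0], [-0.0, -0.0, -1.0]]
ft_force: [1.2, 0.9, -2.0]
grip_width: 0.0126
time_s: 26.88
position: [0.615, 0.2331, 0.0756]
tool_rot: [[0.209, 0.978, 0.0], [0.978, -0.209, 0.0], [0.0, 0.0, -1.0]]
ft_force: [-0.1, 0.7, -0.8]
grip_width: 0.0512
time_s: 27.88
position: [0.6149, 0.2331, 0.1855]
tool_rot: [[0.776, 0.631, 0.0], [0.631, -0.776, 0.0], [0.0, 0.0, -1.0]]
ft_force: [0.3, -0.1, 0.6]
grip_width: 0.0514
t 27.975 pos [0.6149 0.2331 0.1855] phi -140.7 q1,q6 [10.5 61.2] -> q6 end 89.4
turn z total 0.003 (rows>= 1 ) shift total [ 0.597 -1.99   0.055] rows>= 5 F [ 0.4  0.6 -0.1] w 0.0514 tilt [0. 0.]
```

View pics/z15.png

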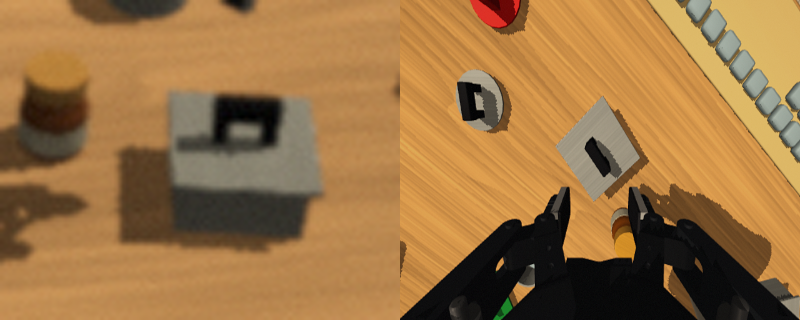

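```bash
python3 -m pendant '[[[0.06,-0.19,0],[0,0,0]],[[0.13,-0.4,0.01],[0,0,0]],[[0.13,-0.45,0.01],[0,0,0]],[[0.13,-0.45,0.02],[0,0,0]],[[0.1,-0.35,0.01],[0,0,0]],[[0.04,-0.15,0],[0,0,0]],[[0,0,0],[0,0,0]],[[0,0,0],[0,0,0]]]'; python3 snap.py wrist w16; python3 plan.py .536 .4253 .042 -141
```

```text
time_s: 28.98
position: [0.5359, 0.4238, 0.1805]
tool_rot: [[0.777, 0.629, 0.0], [0.629, -0.777, -0.0], [-0.0, 0.0, -1.0]]
ft_force: [-0.0, 0.5, -0.5]
grip_width: 0.0518
t 29.025 pos [0.536  0.4237 0.1805] phi -141.0 q1,q6 [28.4 79.4] -> q6 end 89.4
turn z total -0.0 (rows>= 1 ) shift total [ 0.01  -0.013  1.385] rows>= 3 F [-0.1  0.2  1.3] w 0.0511 tilt [ 0.01 -0.01]
```

View pics/w16.png

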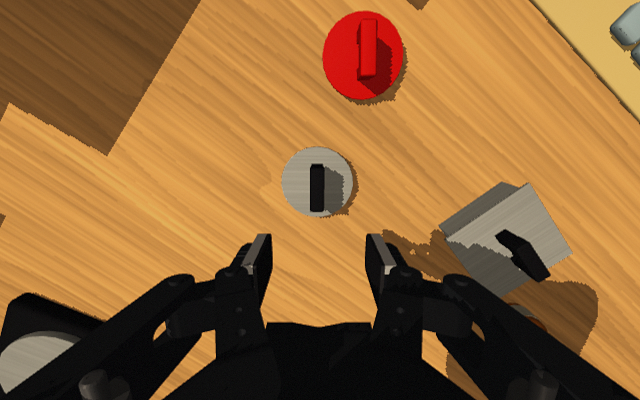

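```bash
python3 -m pendant '[[[0.01,-0.01,0.4],[0,0,0]],[[0,0,0.4],[0,0,0]],[[0,0,0.3],[0,0,0]],[[0,0,0.15],[0,0,0]],[[0,0,0.13],[0,0,0]],[[0,0,0],[0,0,0]],[[0,0,0],[0,0,0]]]'
python3 -m pendant '[[[0,0,0],[0,0,0]],[[0,0,0],[0,0,0]],[[0,0,0],[0,0,0]],[[0,0,0],[0,0,0]],[[0,0,0],[0,0,0]]]' -1 60
python3 plan.py .536 .4253 .042 -141
python3 -m pendant '[[[0,0,-0.2],[0,0,0]],[[0,0,-0.4],[0,0,0]],[[0,0,-0.5],[0,0,0]],[[0,0,0],[0,0,0]],[[0,0,0],[0,0,0]]]'
python3 snap.py wrist w17; python3 plan.py .3915 .2258 .15 -141
python3 - <<'E'
from patch import *
ims=[]
for w in ("w2","w1","w12"):
    d=dict(np.load(f"pics/{w}.npz")); im=patch(d,(.3915,.2258),.04,.05,260)
    r=.033/.1*259
    cv2.circle(im,(int(129.5*8),int(129.5*8)),int(r*8),(0,0,255),1,shift=3); ims.append(im)
cv2.imwrite("pics/sr.png",np.hstack(ims))
E
```

```text
time_s: 29.9
position: [0.5359, 0.4264, 0.0435]
tool_rot: [[0.777, 0.63, 0.002], [0.63, -0.777, 0.001], [0.002, 0.0, -1.0]]
ft_force: [0.6, 0.2, 0.5]
grip_width: 0.0515
time_s: 30.52
position: [0.5357, 0.4262, 0.043]
tool_rot: [[0.777, 0.63, 0.001], [0.63, -0.777, 0.0], [0.001, 0.0, -1.0]]
ft_force: [0.0, -1.3, 5.1]
grip_width: 0.0128
t 30.525 pos [0.5357 0.4262 0.043 ] phi -140.9 q1,q6 [28.6 79.6] -> q6 end 89.4
turn z total 0.001 (rows>= 1 ) shift total [-0.004  0.009  0.01 ] rows>= 1 F [ 0.  -1.3  5.1] w 0.0128 tilt [0.06 0.02]
time_s: 31.15
position: [0.5348, 0.4259, 0.1509]
tool_rot: [[0.776, 0.63, -0.002], [0.63, -0.776, -0.001], [-0.003, -0.001, -1.0]]
ft_force: [-0.2, -0.2, -2.3]
grip_width: 0.0128
t 31.2 pos [0.5347 0.4258 0.1504] phi -140.9 q1,q6 [28.6 79.6] -> q6 end 81.0
turn z total 0.001 (rows>= 1 ) shift total [-2.372  0.653  0.004] rows>= 5 F [-1.2 -0.9 -1.6] w 0.0123 tilt [-0.19 -0.1 ]
```

View pics/sr.png

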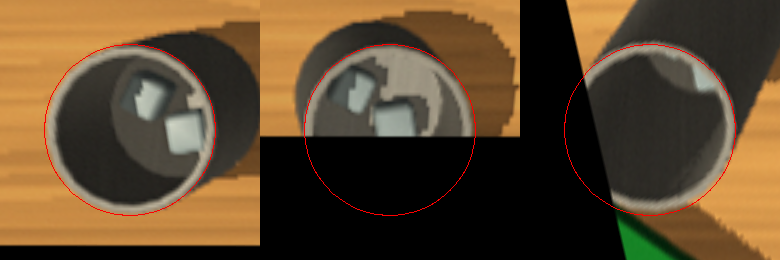

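View pics/w17.png

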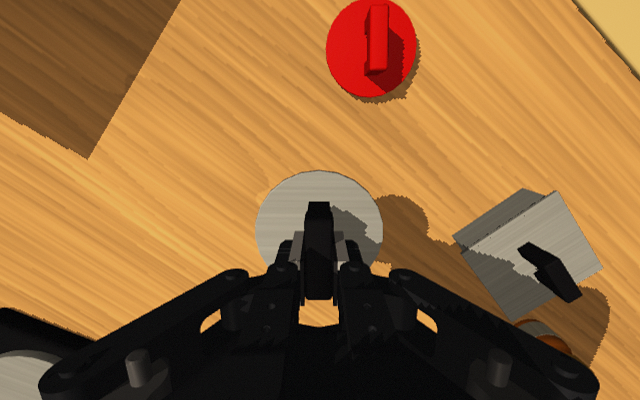

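Tin position confirmed across three views.

```bash
python3 -m pendant '[[[-0.17,0.05,0],[0,0,0]],[[-0.4,0.11,0],[0,0,0]],[[-0.45,0.12,0],[0,0,0]],[[-0.45,0.12,0],[0,0,0]],[[-0.45,0.12,0],[0,0,0]],[[-0.3,0.09,0],[0,0,0]],[[-0.15,0.043,0],[0,0,0]],[[0,0,0],[0,0,0]],[[0,0,0],[0,0,0]],[[0,0,0],[0,0,0]]]'
python3 plan.py .3915 .2255 .0752 -141
```

```text
time_s: 32.45
position: [0.393, 0.2267, 0.1522]
tool_rot: [[0.776, 0.631, 0.0], [0.631, -0.776, 0.0], [0.0, -0.0, -1.0]]
ft_force: [-0.2, 0.7, -0.8]
grip_width: 0.0129
t 32.45 pos [0.393  0.2267 0.1522] phi -140.9 q1,q6 [15.  65.9] -> q6 end 80.9
turn z total 0.001 (rows>= 1 ) shift total [-0.019 -0.     0.77 ] rows>= 2 F [-0.2  0.7 -0.8] w 0.0129 tilt [0.   0.01]
```

```bash
python3 -m pendant '[[[-0.019,0,0.2],[0,0,0]],[[0,0,0.25],[0,0,0]],[[0,0,0.12],[0,0,0]],[[0,0,0.07],[0,0,0]],[[0,0,0.05],[0,0,0]],[[0,0,0.04],[0,0,0]],[[0,0,0.03],[0,0,0]],[[0,0,0],[0,0,0]]]'
python3 plan.py .3915 .2255 .0752 -141; python3 snap.py scene s18
python3 - <<'E'
import cv2,numpy as np
cv2.imwrite("pics/z18.png",cv2.resize(cv2.imread("pics/s18.png")[130:250,330:510],None,fx=4,fy=4,interpolation=2))
E
```

```text
time_s: 33.45
position: [0.3911, 0.2249, 0.0764]
tool_rot: [[0.777, 0.63, -0.0], [0.63, -0.777, -0.0], [-0.0, -0.0, -1.0]]
ft_force: [0.6, -0.5, -1.9]
grip_width: 0.0131
t 33.45 pos [0.3911 0.2249 0.0764] phi -140.9 q1,q6 [14.8 65.8] -> q6 end 80.9
turn z total 0.001 (rows>= 1 ) shift total [ 0.007 -0.002  0.012] rows>= 1 F [ 0.6 -0.5 -1.9] w 0.0131 tilt [-0. -0.]
```

View pics/z18.png

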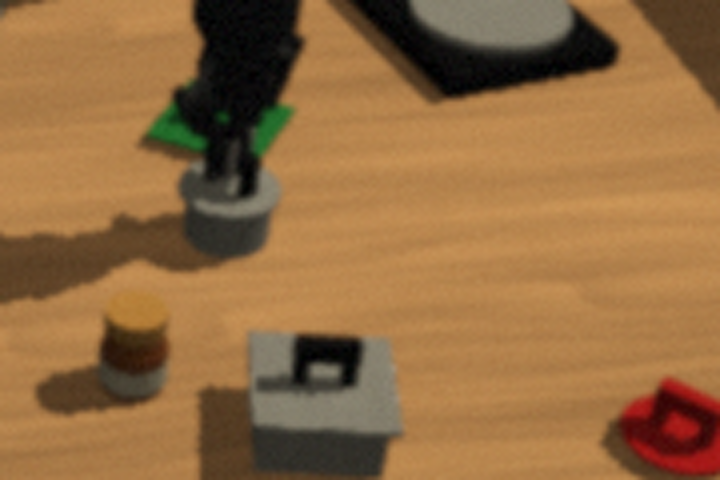

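```bash
python3 -m pendant '[[[0.005,0,0.01],[0,0,0]],[[0,0,0],[0,0,0]]]'
python3 -m pendant '[[[0,0,0],[0,0,0]],[[0,0,0],[0,0,0]],[[0,0,0],[0,0,0]]]' 0.2
python3 -m pendant '[[[0,0,-0.2],[0,0,0]],[[0,0,-0.4],[0,0,0]],[[0,0,-0.5],[0,0,0]],[[0,0,-0.5],[0,0,0]],[[0,0,-0.4],[0,0,0]],[[0,0,0],[0,0,0]],[[0,0,0],[0,0,0]]]'
python3 snap.py wrist w19;python3 snap.py scene s19; python3 snap.py top t19
python3 - <<'E'
import cv2,numpy as np
cv2.imwrite("pics/z19.png",cv2.resize(cv2.imread("pics/s19.png")[140:280,130:530],None,fx=2,fy=2,interpolation=2))
cv2.imwrite("pics/t19z.png",cv2.resize(cv2.imread("pics/t19.png")[110:280,180:490],None,fx=2.5,fy=2.5,interpolation=2))
E
```

```text
time_s: 33.75
position: [0.3915, 0.2253, 0.0755]
tool_rot: [[0.777, 0.63, 0.0], [0.63, -0.777, 0.0], [0.0, 0.0, -1.0]]
ft_force: [-0.1, -0.6, -1.1]
grip_width: 0.013
time_s: 34.12
position: [0.3915, 0.2253, 0.0755]
tool_rot: [[0.777, 0.63, 0.0], [0.63, -0.777, 0.0], [0.0, 0.0, -1.0]]
ft_force: [1.1, 0.0, -0.5]
grip_width: 0.0511
time_s: 35.0
position: [0.3911, 0.2251, 0.2746]
tool_rot: [[0.777, 0.63, -0.001], [0.63, -0.777, -0.0], [-0.001, -0.001, -1.0]]
ft_force: [0.1, 0.5, -0.3]
grip_width: 0.0511
```

View pics/w19.png

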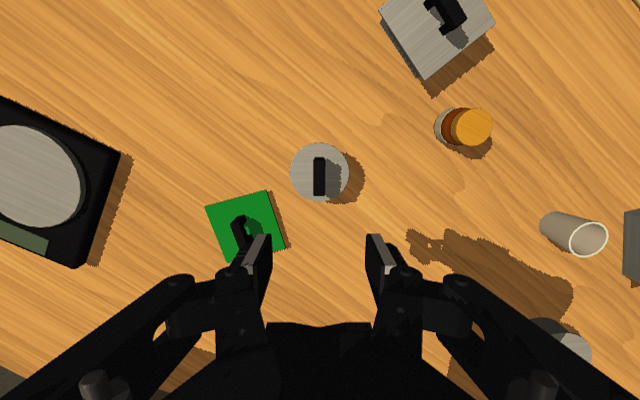

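View pics/z19.png

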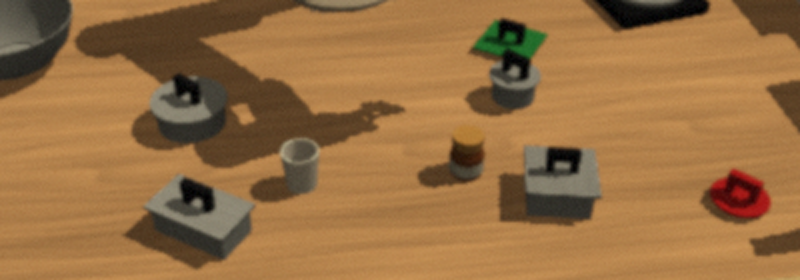

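View pics/t19z.png

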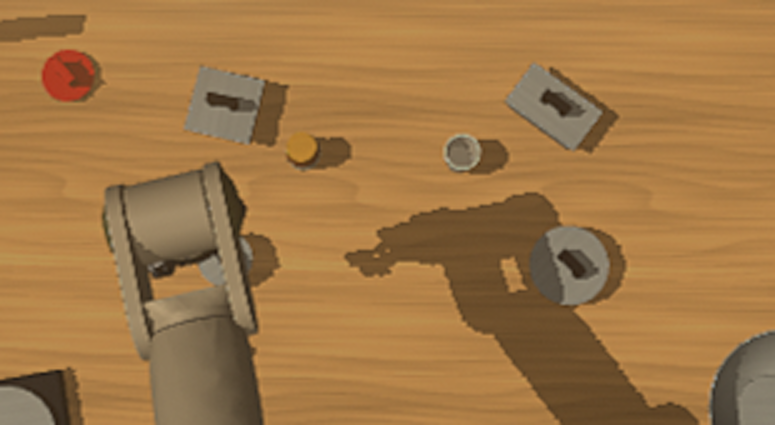

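Run:
```python
from patch import *
for w,c,n in (("w15",(.615,.2325),"SQ"),("w11",(.6215,-.238),"OB"),("w7",(.394,-.2605),"LR"),("w19",(.3915,.2255),"SR")):
    d=dict(np.load(f"pics/{w}.npz")); im=patch(d,c,.044,.075,600); hsv=cv2.cvtColor(im,cv2.COLOR_BGR2HSV)
    m=((hsv[...,1]<85)&(hsv[...,2]>100)).astype(np.uint8)*255; m=cv2.morphologyEx(m,cv2.MORPH_OPEN,np.ones((7,7)))
    p=max(cv2.findContours(m,0,1)[0],key=cv2.contourArea); s=.15/599
    q=cv2.minAreaRect(p); b=cv2.boxPoints(q); e=b[1]-b[0]; e2=b[2]-b[1]; e=e if np.linalg.norm(e)>np.linalg.norm(e2) else e2
    print(n,(c[0]+.075-q[0][1]*s).round(4),(c[1]+.075-q[0][0]*s).round(4),np.round(np.array(q[1])*s*1e3,1),np.degrees(np.arctan2(-e[0],-e[1]))%90)
from rig import env
env.close_job()
```

```text
Traceback (most recent call last):
AttributeError: 'float' object has no attribute 'round'
```

Run:
```python
from patch import *
for w,c,n in (("w15",(.615,.2325),"SQ"),("w11",(.6215,-.238),"OB"),("w7",(.394,-.2605),"LR"),("w19",(.3915,.2255),"SR")):
    d=dict(np.load(f"pics/{w}.npz")); im=patch(d,c,.044,.075,600); hsv=cv2.cvtColor(im,cv2.COLOR_BGR2HSV)
    m=((hsv[...,1]<85)&(hsv[...,2]>100)).astype(np.uint8)*255; m=cv2.morphologyEx(m,cv2.MORPH_OPEN,np.ones((7,7)))
    p=max(cv2.findContours(m,0,1)[0],key=cv2.contourArea); s=.15/599
    q=cv2.minAreaRect(p); b=cv2.boxPoints(q); e=b[1]-b[0]; e2=b[2]-b[1]; e=e if np.linalg.norm(e)>np.linalg.norm(e2) else e2
    print(n,round(c[0]+.075-q[0][1]*s,4),round(c[1]+.075-q[0][0]*s,4),np.round(np.array(q[1])*s*1e3,1),np.degrees(np.arctan2(-e[0],-e[1]))%90)
```

```text
SQ 0.6147 0.2348 [95.6 95.1] 77.943245
OB 0.6216 -0.2383 [121.6  71.5] 54.25502
LR 0.3935 -0.2599 [109.9 110.2] 0.0
SR 0.3926 0.2261 [75.4 76.5] 73.951
```

```bash
python3 -c "
from rig import env
print(env.observe()['time_s']); env.close_job()"
```

```text
35.15
the job is handed in; nothing more can be done
```

All four tins are closed and the job is handed in, at 35 s on the robot's clock. I gripped each lid by its bar handle, lowered it into its own tin until the plug was inside the mouth, and released it.

- **Contact:** while each plug went in, the wrist force showed only the lid's weight, so nothing touched the rim.
- **Seating:** measured at seated-lid height (44 mm), the plates come out at 95–96 mm for the square, 121.6 x 71.5 mm for the oblong, about 110 mm for the large round and about 76 mm for the small round. These are within about 2 mm of their true sizes, and the pictures show them lying flat. The large and small round read 1.5–2.5 mm under.
- **Position:** lid centres are within about 2.5 mm of the tin centres. The worst is the square lid, which reads 2.3 mm off in y in one view.
- **Squareness:** the square lid sits at 77.9° against its tin's 78.0°, and the oblong at 54.3° against 54.3–54.4°.
- **Bystanders:** the last overall pictures show the jar, the cup and the red and green decoy lids where they were. I judged those by eye and did not measure them.

The views of the large round tin disagreed by up to 4 mm in y, so I used a value in between. No check failed.

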